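# Pack the judged cheeses into the chilled tray and set its recessed thermostat

### The arm

A 6-joint arm with a two-finger parallel gripper is mounted at the origin on the work surface. World frame = base frame: x ahead of the robot, y to its left, z up, the work surface at z = 0. Lengths are in m, angles in degrees, forces in N, time in s.
With the tool pointing down it reaches from about 0.25 to 0.725 m from the base axis. Payload 9.7 kg.
Tool frame: the origin (TCP) lies on the centre line of the jaws, within the pads' length; the fingertips stand 22 mm ahead of it and the grasp point (between the pads) lies 3 mm ahead of it; z points along the fingers, y is the direction in which the jaws open and shut (so a half turn about z gives the same grasp; the last joint's range is limited). The gripper opens to 85 mm and grips with 20 to 120 N. Pads are 22 mm wide; open, the fingers measure 114 mm over their backs; the gripper's body (76 mm by 85 mm) begins 54 mm behind the grasp point. The pads swing forward as they close: fully open they stand 13 mm farther back than shut.
Start: joints at [-72.422, 4.979, 10.078, 95.1, 0, 90], TCP at [0.166, -0.524, 0.231] pointing down, gripper open.
Joint ranges: [-179.16, 179.16], [-48.56, 103.87], [-65.8, 70.77], [-126.05, 130.52], [-82.76, 87.17], [-180, 180]. Speed limits (degrees/s): [127.2, 127.2, 147.25, 180, 180, 180].

### API

Orientations are given as [roll, pitch, yaw] about the fixed x, y, z axes, in that order (R = Rz(yaw) Ry(pitch) Rx(roll)).
In Python, from workcell import monitor, eyes, job gives the robot as it stands. The module is installed in compiled form; this text tells all that it offers.
- The arm moves only by the tool drive_tool, never from a script. Its argument "plan" is a list of rows, each a list of 3 entries, a list of its own where there are three numbers: the opening, from 0 (shut) to 1 (fully open), then the shift along the world's x, y, z in m, then the turn about the world's z in degrees. In form: [[gripper, [x, y, z], yaw], ...]. A call has 1 to 10 rows; each row shifts and turns the commanded pose from where the row before left it; what a row does not reach is not made up. A row lasts 1/8 s, in which the tool goes at most 62.5 mm and 10.7 degrees, less where a joint would pass 70% of its speed; a pose out of reach is approached as far as the arm can. A call is refused whole if a number of a shift passes 0.0625 or a number of a turn 10.7, either way. A call with a gripper value outside its range is refused whole. The fingers move at their own pace and stop on an object; "grip_force" is the grip in N (left out, the last holds). Time passes only in rows, so rows that do not move let the fingers close. It gives the time, the measured TCP pose, the force and the opening at its end, in the units of the state.
- monitor.get_obs(): the state, without advancing time (a new reading comes with each control period).
- eyes.camera(name): name is "scene" or "top" or "wrist"; returns (picture, depth): 384x512x3 uint8, red, green, blue; 384x512 float32, m along the optical axis (not along the pixel's ray), 0 where there is no reading.
- eyes.camera_params(name): a dict with "fx", "fy", "cx", "cy" (pixels), "dist_coeffs" ([k1, k2, p1, p2, k3] as OpenCV has them; the pictures are not rectified), "extrinsics" (4x4, takes a point from world to camera coordinates); the wrist camera has in their place "mount" (4x4, takes a point from camera to tool coordinates, whose origin is the TCP and whose axes are the flange's). Camera axes: x right, y down, z forward; pixel columns grow to the right and rows downward; lengths in m; the calibration is good to about 2 mm. A picture is of the moment at which its call begins: read the wrist's pose just before it. camera_params takes no time and is no camera call.
- job.job_done(): hands the job in, once; it reports no verdict.
The state is a dict: "time": time; "q": joint angles; "qd": joint speeds; "joint_efforts": joint torques, N m; "ee_pos": TCP position; "tcp_rot": TCP orientation; "wrist_force": force on the tool from outside, world axes, zero at the start; "torque": the same for the moment, N m; "opening": finger opening in m.
Only numpy, scipy, OpenCV 4.12 (cv2) and the standard library are available. Lean on these libraries where they do the work, as an engineer would, in place of code of your own. Each camera call takes 0.05 s, during which the arm holds its last target.

### The job

Lay the red-waxed cheese flat on the red liner and the yellow-waxed cheese flat on the yellow liner in the chilled tray, setting them down without dropping them, so that nothing stands above the rim. Then slide the tray's lid fully shut, and last of all turn the thermostat dial, down in its recess, until its white pointer points at the blue dot. Leave the other things on the table where they are.

Things in the scene. Friction and masses are not known exactly. Their poses are not given: they have to be found in the camera images.
- chiller: White chilled sample tray fixed to the table, 94 mm high; origin on the table under the centre of its open well; x points from the robot side to the back, y left, z up. Well outside 130 x 287 mm. Behind it (x 65 to 215 mm) the housing on which the open lid is parked. At its right (y -143.5 to -293.5 mm) the control box, 112 mm high from x -65 to 100 mm, where the dial's recess is, 94 mm behind that
- well_floor (a point): Centre of the well's floor, 30 mm above the table and 64 mm below the rim; axes as the chiller's. The well is a row along y of three compartments, each 118 mm (x) by 89 mm (y), centres at y = -93, 0, +93 mm, with 4 mm dividers 40 mm tall between them; outer walls 6 mm
- red_liner: Red liner plate on the floor of one compartment, fixed, 114 x 85 x 3 mm; origin at the centre of its underside, axes as the chiller's. Which compartment it is in varies
- yellow_liner: Yellow liner plate, like the red one, in another compartment
- red_cheese: Loose block of cheese in dark red wax with a pale cut face at its +y end, 58 mm (x) by 80 mm (y) by 54 mm high, about 0.24 kg; origin at the centre of its underside. It lies on the wooden board and fits the compartment only with its 80 mm side along the row; either end first
- yellow_cheese: Loose block of cheese in bright yellow wax with a pale cut face at its +y end, same size and axes as the red one, on the same board
- red_top (a point): Centre of the red cheese's top face, 54 mm above its origin
- yellow_top (a point): Centre of the yellow cheese's top face, 54 mm above its origin
- white_cheese: Cream-white cheese, 58 x 80 x 54 mm, already packed in the third compartment: leave it; origin at the centre of its underside
- board: Fixed wooden board, 300 (x) x 240 (y) x 18 mm, on which the cheeses wait; origin at the centre of its underside
- lid (a joint): Travel of the tray's sliding lid in m: 0 parked at the back, 0.150 fully shut over the well (end stop). It slides along the chiller's -x, towards the robot, against about 3 N of friction (some 1 N more when moved at 0.1 m/s) and stays where it is left. The lid is a pale 130 x 287 x 10 mm plate with its underside 95.5 mm above the table, 1.5 mm over the rim
- lid_handle (a point): Point on the lid's red handle, 22 mm above the lid's upper face, at the middle of the lid: an upright bar 16 mm thick (along the slide, chiller x), 90 mm long (chiller y), 34 mm high above the lid; its top is 12 mm above this point
- dial (a joint): Angle of the thermostat dial in rad, anticlockwise seen from above positive; at 0 its pointer points along the chiller's +x (away from the robot). Turns from -1.9 to 1.9 with about 0.06 N m of friction and stays where it is left
- dial_axis (a point): Point on the dial's upright axis at a good height to grip, 83 mm above the table, 29 mm below the mouth of the recess: a round hole 92 mm wide, 57 mm deep. The dial's black bar grip is 48 mm long (along the pointer), 16 mm thick, from 23 mm below to 12 mm above this point, on a 52 mm disc. The white pointer line on the bar's top runs from the axis to one end
- dial_aim (a point): Point on the dial's pointer line, 60 mm from the axis, where the line prolonged meets the circle of the coloured dots (turns with the dial)
- blue_mark: Blue dot, 14 mm across, 3 mm thick, fixed on top of the control box beside the recess, its centre 60 mm from the dial's axis, 1.0 rad to one side of the chiller's +x direction; which side varies. Origin at its underside
- orange_mark: Orange dot like the blue one, on the other side
- tasting_piece: Small slab of cheese 75 x 35 x 32 mm on the board, bystander; origin at the centre of its underside
- water_bottle: Clear bottle, 64 mm across, 190 mm high, standing at the right, bystander; origin under its centre
- water_cup: Glass cup, 72 mm across, 85 mm high, at the right, bystander; origin under its centre
- chutney_jar: Amber jar, 68 mm across, 85 mm high, behind the board, bystander; origin under its centre
- small_wheel: Small brown cheese wheel, 130 mm across, 45 mm high, at the right, bystander; origin under its centre
- spreader: Wooden-handled spatula lying left of the board, bystander
Things that resemble listed ones, but are neither listed nor needed, are in the scene too. Of the things like the red_cheese, leave any that is pink or turquoise; of the rest the smaller one is meant.

How it is judged (in metres and radians):
On the way, in this order (a step that is already met when the one before it is completed fails the run):
1. both cheeses lie flat on the liners of their own colour, below the rim, and are let go, with the lid still open (x of red_cheese in the frame of red_liner between -0.035 and 0.035 m and y of red_cheese in the frame of red_liner between -0.012 and 0.012 m and z of each of red_top, yellow_top in the frame of well_floor below 0.0635 m and angle between each of red_cheese, yellow_cheese's own z axis and vertical below 0.08 rad and x of yellow_cheese in the frame of yellow_liner between -0.035 and 0.035 m and y of yellow_cheese in the frame of yellow_liner between -0.012 and 0.012 m and contact force between the fingers and red_cheese below 0.1 N and contact force between the fingers and yellow_cheese below 0.1 N and value of joint lid below 0.05 m), for 0.2 s.
2. the lid is fully shut (value of joint lid above 0.145 m), for 0.2 s.
3. the dial points at the blue dot (horizontal distance between dial_aim and blue_mark below 0.009 m), for 0.2 s.
At the end, for the whole second after the job is handed in: Each waxed cheese on the liner of its colour (within 35 mm of its middle along x, 12 mm along y), flat (tilt under 0.08 rad), below the rim, at rest; lid travel 0.145 m or more; dial at rest, its aim point within 9 mm of the blue dot's middle (about 8 degrees) (x of red_cheese in the frame of red_liner between -0.035 and 0.035 m and y of red_cheese in the frame of red_liner between -0.012 and 0.012 m and z of each of red_top, yellow_top in the frame of well_floor below 0.0635 m and angle between each of red_cheese, yellow_cheese's own z axis and vertical below 0.08 rad and x of yellow_cheese in the frame of yellow_liner between -0.035 and 0.035 m and y of yellow_cheese in the frame of yellow_liner between -0.012 and 0.012 m and linear speed of each of red_cheese, yellow_cheese below 0.02 m/s and velocity of joint dial between -0.05 and 0.05 rad/s and value of joint lid above 0.145 m and horizontal distance between dial_aim and blue_mark below 0.009 m); the robot touches nothing.
It fails at once if another thing on the table is moved by more than 25 mm (distance of any of white_cheese, tasting_piece, water_bottle, water_cup, chutney_jar, small_wheel, spreader from where it was at the start of the episode above 0.025 m).
It fails at once if the red cheese is dropped (falls freely at more than 0.6 m/s) (contact force between anything else and red_cheese below 0.05 N and linear speed of red_cheese above 0.6 m/s).
It fails at once if the yellow cheese is dropped (falls freely at more than 0.6 m/s) (contact force between anything else and yellow_cheese below 0.05 N and linear speed of yellow_cheese above 0.6 m/s).
It also fails if it takes over 72 s, if anything falls off the work surface, if the arm or the gripper's body presses on something with over 40 N, if the wrist force passes 120 N, or if a joint passes its speed limit or range.

## Working session

There is one attempt and no reset: what is moved stays moved. The work goes in short steps, Python scripts to look and compute and a tool call to move; the robot and the scene stay as the last step left them, time stands still between calls to the robot, and variables do not carry over. Pictures are saved under pics/ and viewed, and the job is handed in when it is done.

Besides the shell and the picture viewer there is one more tool, called after "Request:" by a JSON object that holds its "name" and its "arguments". drive_tool: Moves the arm, as the interface text tells. Its arguments: {"type":"object","properties":{"plan":{"type":"array","items":{"type":"array"}},"grip_force":{"type":"number"}},"required":["plan"]}

```bash
mkdir -p pics; cat > h.py <<'E'
import numpy as np, cv2
from workcell import monitor, eyes, job
from scipy.spatial.transform import Rotation as R
def snap(n,f):
    o=monitor.get_obs(); p,d=eyes.camera(n); cv2.imwrite(f'pics/{f}.png',p[:,:,::-1]); np.save(f'pics/{f}.npy',d); np.save(f'pics/{f}_o.npy',np.r_[o['ee_pos'],o['tcp_rot']])
    return p,d,o
def w(n,f,pts,z=None):
    # pixel->world by depth, or by plane z
    c=eyes.camera_params(n); K=np.array([[c['fx'],0,c['cx']],[0,c['fy'],c['cy']],[0,0,1.]])
    d=np.load(f'pics/{f}.npy'); pts=np.array(pts,float)
    r=cv2.undistortPoints(pts[:,None],K,np.array(c['dist_coeffs']))[:,0]
    r=np.c_[r,np.ones(len(r))]
    if n=='wrist':
        o=np.load(f'pics/{f}_o.npy'); T=np.eye(4);T[:3,:3]=R.from_euler('xyz',o[3:],degrees=True).as_matrix();T[:3,3]=o[:3]
        T=T@np.array(c['mount'])
    else: T=np.linalg.inv(np.array(c['extrinsics']))
    if z is None:
        s=np.array([d[int(round(v)),int(round(u))] for u,v in pts])
    else:
        s=(z-T[2,3])/(r@T[:3,:3].T)[:,2]
    return (r*s[:,None])@T[:3,:3].T+T[:3,3]
def up(f,x0,y0,x1,y1,k,g):
    i=cv2.imread(f'pics/{f}.png')[y0:y1,x0:x1]; cv2.imwrite(f'pics/{g}.png',cv2.resize(i,None,fx=k,fy=k,interpolation=cv2.INTER_CUBIC))
E
python3 - <<'E'
from h import *
for n in ['top','scene']:
    snap(n,n+'0')
print(monitor.get_obs()); print(eyes.camera_params('wrist'))
print(eyes.camera_params('top'))
E
```

```text
{'time': 0.1, 'q': array([-7.24214801e+01,  5.00757258e+00,  1.00403839e+01,  9.51017770e+01,
       -1.36132602e-03,  9.00005183e+01]), 'qd': array([-0.06484565, -0.02322941,  0.11816287,  0.05527555, -0.08434116,
        0.03075225]), 'joint_efforts': array([ 9.08831043e-05, -5.21561372e+01,  4.65652049e+01,  1.60157861e-02,
       -5.41572308e-05,  1.59085494e-05]), 'ee_pos': array([ 0.16603553, -0.52411439,  0.23027004]), 'tcp_rot': array([-1.79931034e+02,  1.36194892e-03,  1.75780032e+01]), 'wrist_force': array([-0.66293992, -0.40776622, -0.77515987]), 'torque': array([-0.00099217, -0.02476079,  0.00773191]), 'opening': 0.085385284148626}
{'fx': 298.48629006818334, 'fy': 298.48629006818334, 'cx': 250.19621128775782, 'cy': 191.73209150066128, 'dist_coeffs': array([-0.00155126,  0.        ,  0.        ,  0.        ,  0.        ]), 'mount': array([[-2.03906425e-04, -9.52547182e-01, -3.04390907e-01,
         7.74932994e-02],
       [ 9.99999740e-01, -4.04562121e-04,  5.96135207e-04,
        -3.99120830e-04],
       [-6.90991942e-04, -3.04390706e-01,  9.52547017e-01,
        -1.43105775e-01],
       [ 0.00000000e+00,  0.00000000e+00,  0.00000000e+00,
         1.00000000e+00]])}
{'fx': 468.61868600048797, 'fy': 468.61868600048797, 'cx': 257.1910234846606, 'cy': 195.3446586639847, 'dist_coeffs': array([-0.07898554,  0.        ,  0.        ,  0.        ,  0.        ]), 'extrinsics': array([[ 0.02206721, -0.99964443, -0.01496849, -0.04405132],
       [-0.99414777, -0.02035725, -0.1060933 ,  0.50538323],
       [ 0.10575086,  0.01722207, -0.99424351,  1.65715625],
       [ 0.        ,  0.        ,  0.        ,  1.        ]])}
```

View pics/top0.png

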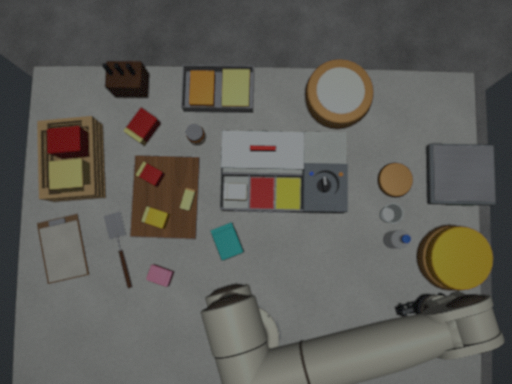

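View pics/scene0.png

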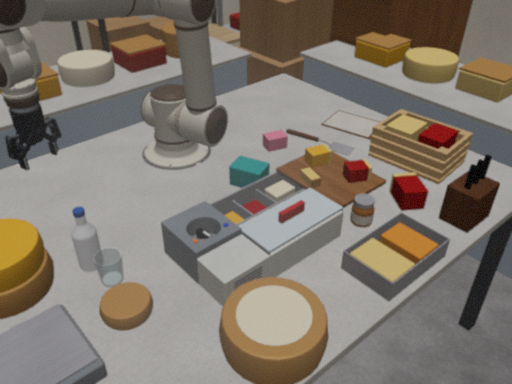

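```bash
python3 - <<'E'
from h import *
up('top0',105,95,235,295,3,'c1')
up('top0',210,120,360,220,5,'c2')
E
```

```text
(no output)
```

View pics/c1.png

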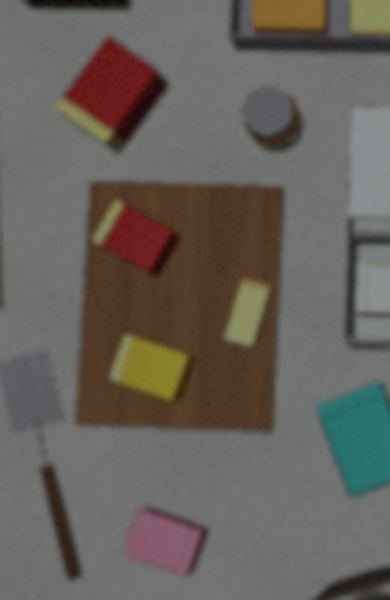

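View pics/c2.png

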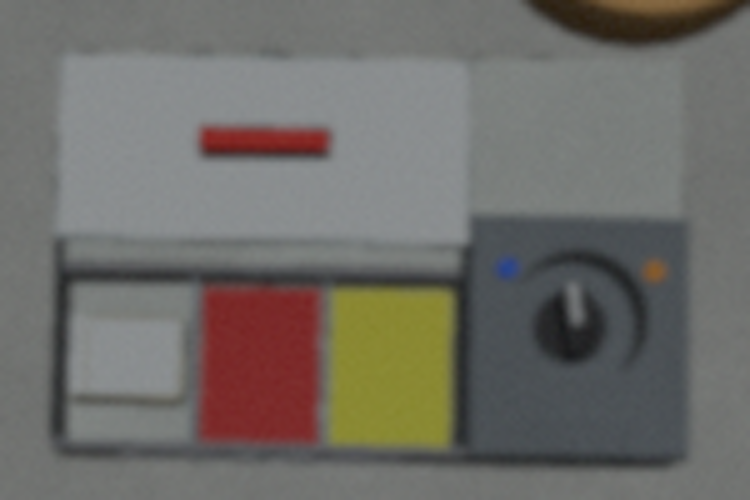

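```bash
python3 - <<'E'
from h import *
P=lambda l:[(105+a/3,95+b/3) for a,b in l]
Q=lambda l:[(210+a/5,120+b/5) for a,b in l]
def rep(n,l,z):
    a=w('top','top0',l,z); c=a.mean(0); print(n,c.round(3), 'sides',np.linalg.norm(np.roll(a,-1,0)-a,axis=1).round(3),'yaws',np.degrees(np.arctan2(*(np.roll(a,-1,0)-a)[:,1::-1].T)).round(1))
rep('red',P([(118,200),(178,236),(157,272),(93,243)]),.072)
rep('yel',P([(127,333),(190,365),(178,400),(110,380)]),.072)
rep('bigred',P([(110,38),(165,82),(118,145),(58,103)]),.08)
rep('well',Q([(65,280),(465,280),(458,455),(55,445)]),.094)
rep('redliner',Q([(205,288),(320,290),(318,442),(200,440)]),.033)
rep('yelliner',Q([(332,290),(455,290),(452,445),(328,442)]),.033)
rep('handle',Q([(200,128),(328,128),(328,155),(200,155)]),.14)
rep('lid',Q([(62,55),(470,62),(468,242),(57,237)]),.1055)
rep('box',Q([(470,215),(688,222),(687,460),(470,457)]),.112)
print(w('top','top0',Q([(508,267),(655,270)]),.115), w('top','top0',Q([(573,286),(577,322)]),.095))
d=np.load('pics/top0.npy'); 
print(w('top','top0',[(150,174),(155,218),(262,148),(142,126),(187,200)]))
E
```

```text
red [0.569 0.345 0.072] sides [0.085 0.049 0.085 0.059] yaws [-119.5  151.9   67.1  -27.8]
yel [0.414 0.321 0.072] sides [0.084 0.043 0.084 0.058] yaws [-115.2  163.2   75.2  -17.6]
bigred [0.743 0.381 0.08 ] sides [0.087 0.093 0.09  0.099] yaws [-127.5  145.8   56.4  -36. ]
well [ 0.508 -0.051  0.094] sides [0.277 0.122 0.277 0.115] yaws [-88.9 178.4  89.8  -1.7]
redliner [ 0.515 -0.051  0.033] sides [0.083 0.11  0.084 0.11 ] yaws [ -89.9 -179.7   90.2   -0.5]
yelliner [ 0.515 -0.145  0.033] sides [0.088 0.112 0.088 0.11 ] yaws [-88.8 179.6  89.8  -0.5]
handle [ 0.655 -0.051  0.14 ] sides [0.087 0.019 0.087 0.019] yaws [ -88.9 -179.    91.1    1.4]
lid [ 0.657 -0.051  0.105] sides [0.284 0.127 0.283 0.129] yaws [-89.9 179.9  90.4   0.2]
box [ 0.529 -0.268  0.112] sides [0.15  0.164 0.148 0.167] yaws [-90.7 179.8  90.4   0.6]
[[ 0.57603117 -0.21913341  0.115     ]
 [ 0.57605722 -0.31978113  0.115     ]] [[ 0.56680167 -0.26622172  0.095     ]
 [ 0.54174576 -0.26914049  0.095     ]]
[[ 0.5693435   0.34663915  0.07356828]
 [ 0.41420156  0.32182865  0.07304262]
 [ 0.65601833 -0.04797568  0.13876132]
 [ 0.74350091  0.38521838  0.07057043]
 [ 0.48218074  0.21568739  0.04778799]]
```

Candidates for red: on the board (150,174), off the board (142,126, larger, ~90 mm), in the crate (67,140, large); pink (160,275) and turquoise (227,241) are excluded. The smaller red one on the board is meant. I'll move over the board to confirm with the wrist camera.

Request:
{"name": "drive_tool", "arguments": {"plan": [[1, [0.018, 0.047, 0.004], 2.6], [1, [0.018, 0.047, 0.004], 2.6], [1, [0.018, 0.047, 0.004], 2.6], [1, [0.018, 0.047, 0.004], 2.6], [1, [0.018, 0.047, 0.004], 2.6], [1, [0.018, 0.047, 0.004], 2.6], [1, [0.018, 0.047, 0.004], 2.6], [1, [0.018, 0.047, 0.004], 2.6], [1, [0.018, 0.047, 0.004], 2.6]], "grip_force": 40}}

```text
time: 1.23
ee_pos: [0.3282, -0.0997, 0.2669]
tcp_rot: [180.0, -0.0, 41.0]
wrist_force: [0.9, -1.6, 0.4]
opening: 0.0853
```

Request:
{"name": "drive_tool", "arguments": {"plan": [[1, [0.018, 0.047, 0.004], 2.6], [1, [0.018, 0.047, 0.004], 2.6], [1, [0.018, 0.047, 0.004], 2.6], [1, [0.018, 0.047, 0.004], 2.6], [1, [0.018, 0.047, 0.004], 2.6], [1, [0.018, 0.047, 0.004], 2.6], [1, [0.018, 0.047, 0.004], 2.6], [1, [0.018, 0.047, 0.004], 2.6], [1, [0, 0, 0], 0], [1, [0, 0, 0], 0]]}}

```text
time: 2.48
ee_pos: [0.4719, 0.2745, 0.2984]
tcp_rot: [-180.0, 0.1, 61.8]
wrist_force: [1.2, -0.8, 0.1]
opening: 0.0854
```

```bash
python3 - <<'E'
from h import *
p,d,o=snap('wrist','w1'); print(o['ee_pos'],o['tcp_rot'],o['q'])
up('w1',0,0,512,384,1.5,'w1u')
E
```

```text
[0.47186982 0.27451768 0.2983957 ] [-1.79969393e+02  6.82277166e-02  6.17882629e+01] [ 3.01944338e+01  6.66647376e+00  1.95462913e+01  1.02953967e+02
 -9.67377635e-03  1.48406195e+02]
```

View pics/w1u.png

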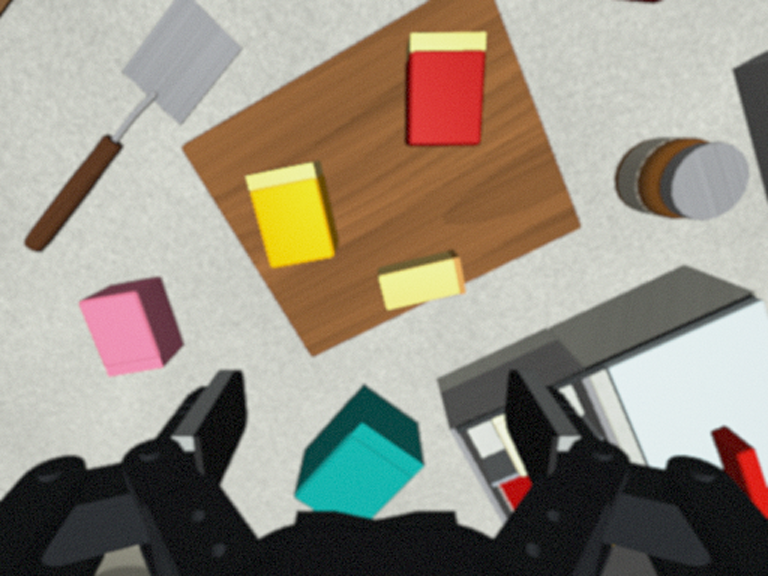

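```bash
python3 - <<'E'
from h import *
up('w1',150,10,350,190,4,'w1c')
E
```

```text
(no output)
```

View pics/w1c.png

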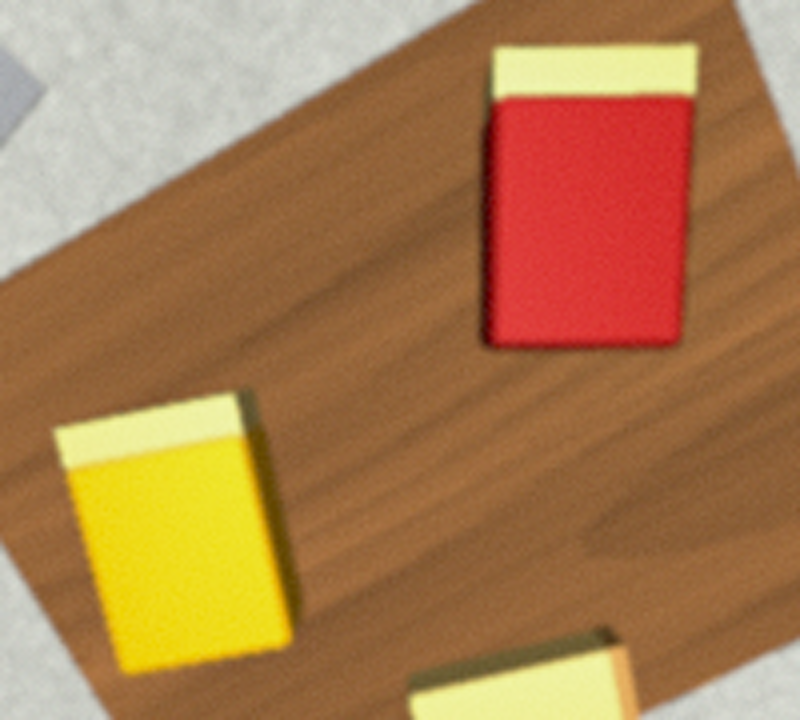

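```bash
python3 - <<'E'
from h import *
P=lambda l:[(150+a/4,10+b/4) for a,b in l]
def rep(n,l,z):
    a=w('wrist','w1',l,z); c=a.mean(0); print(n,a.round(3).tolist(),c.round(4), 'sides',np.linalg.norm(np.roll(a,-1,0)-a,axis=1).round(3),'yaws',np.degrees(np.arctan2(*(np.roll(a,-1,0)-a)[:,1::-1].T)).round(1))
rep('red',P([(492,47),(697,45),(682,345),(488,345)]),.072)
rep('yel',P([(55,430),(238,393),(291,640),(125,674)]),.072)
print(w('wrist','w1',P([(590,70),(590,220),(170,560),(150,430)])))
print(w('top','top0',[(400,240),(390,214),(227,241)]))
E
```

```text
red [[0.567, 0.4, 0.072], [0.617, 0.374, 0.072], [0.581, 0.304, 0.072], [0.531, 0.331, 0.072]] [0.574  0.3522 0.072 ] sides [0.056 0.079 0.057 0.078] yaws [ -27.7 -117.1  151.8   62.2]
yel [[0.405, 0.371, 0.072], [0.459, 0.354, 0.072], [0.435, 0.281, 0.072], [0.383, 0.296, 0.072]] [0.4204 0.3256 0.072 ] sides [0.057 0.077 0.055 0.078] yaws [ -17.3 -108.   163.6   73.4]
[[0.58864253 0.38233944 0.07072298]
 [0.57193474 0.34756679 0.07162711]
 [0.41459012 0.32093173 0.07159321]
 [0.42984953 0.35739774 0.07111685]]
[[ 0.35434129 -0.51153688  0.14753127]
 [ 0.45050255 -0.51768693  0.00148883]
 [ 0.34008005  0.06675837  0.07574621]]
```

Only the red cheese on the board (w1c corners ~ (492,47)–(680,345), measured 56×79 mm) matches. Grasp it.

Request:
{"name": "drive_tool", "arguments": {"plan": [[1, [0.034, 0.025, 0], 0.6], [1, [0.034, 0.025, 0], 0], [1, [0.033, 0.025, -0.03], 0], [1, [0, 0, -0.05], 0], [1, [0, 0, -0.05], 0], [1, [0, 0, -0.05], 0], [1, [0, 0, -0.04], 0], [1, [0, 0, -0.022], 0], [1, [0, 0, 0], 0], [1, [0, 0, 0], 0]]}}

```text
time: 3.78
ee_pos: [0.5738, 0.3494, 0.0589]
tcp_rot: [179.9, -0.1, 62.3]
wrist_force: [-0.3, -0.7, 0.3]
opening: 0.0857
```

```bash
python3 - <<'E'
from h import *
p,d,o=snap('wrist','w2'); print(o['ee_pos'],o['tcp_rot'],o['wrist_force'])
E
```

```text
[0.57375317 0.34937924 0.05886736] [ 1.79934250e+02 -1.10477035e-01  6.23306705e+01] [-0.34122188 -0.68082431  0.32701496]
```

View pics/w2.png

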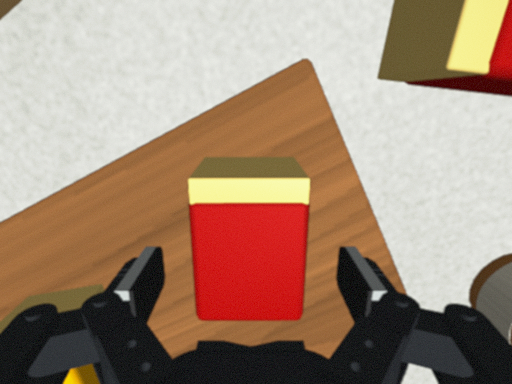

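```bash
python3 - <<'E'
from h import *
a=w('wrist','w2',[(188,178),(310,178),(303,319),(197,319)],.072);c=a.mean(0);print(a.round(3),c)
t=np.radians(62.33);e=c[:2]-[.5738,.3494];print(e@[np.cos(t),np.sin(t)],e@[np.sin(t),-np.cos(t)])
E
```

```text
[[0.568 0.401 0.072]
 [0.617 0.375 0.072]
 [0.582 0.306 0.072]
 [0.532 0.332 0.072]] [0.57491113 0.35345769 0.072     ]
0.0041096238512319735 -0.0009002454380661536
```

Request:
{"name": "drive_tool", "arguments": {"plan": [[0.5, [0, 0, 0], 0], [0.3, [0, 0, 0], 0], [0.3, [0, 0, 0], 0], [0.3, [0, 0, 0], 0], [0.3, [0, 0, 0], 0]], "grip_force": 40}}

```text
time: 4.45
ee_pos: [0.5734, 0.35, 0.0582]
tcp_rot: [180.0, -0.1, 62.4]
wrist_force: [-2.0, -0.8, 6.2]
opening: 0.0565
```

Request:
{"name": "drive_tool", "arguments": {"plan": [[0.3, [0, 0, 0.02], 0], [0.3, [0, 0, 0.04], 0], [0.3, [0, 0, 0.05], 0], [0.3, [0, 0, 0.05], 0], [0.3, [-0.006, -0.03, 0], 3], [0.3, [-0.006, -0.04, 0], 3], [0.3, [-0.006, -0.045, 0], 3], [0.3, [-0.006, -0.045, 0], 3], [0.3, [-0.006, -0.045, 0], 3], [0.3, [-0.006, -0.045, 0], 3]]}}

```text
time: 5.7
ee_pos: [0.5366, 0.0983, 0.218]
tcp_rot: [180.0, -0.0, 80.5]
wrist_force: [-0.2, 0.2, -2.9]
opening: 0.0569
```

Request:
{"name": "drive_tool", "arguments": {"plan": [[0.3, [-0.006, -0.045, 0], 3], [0.3, [-0.006, -0.045, 0], 3], [0.3, [-0.006, -0.04, 0], 3], [0.3, [-0.006, -0.025, 0], 0.6], [0.3, [0, 0, 0], 0], [0.3, [0, 0, 0], 0]]}}

```text
time: 6.45
ee_pos: [0.5132, -0.055, 0.2175]
tcp_rot: [180.0, -0.0, 90.0]
wrist_force: [-0.2, 0.2, -2.2]
opening: 0.0565
```

```bash
python3 - <<'E'
from h import *
p,d,o=snap('wrist','w3'); print(o['ee_pos'],o['tcp_rot'],o['wrist_force'])
up('w3',0,0,512,384,1.5,'w3u')
snap('top','t3');up('t3',210,120,360,220,5,'t3u')
E
```

```text
[ 0.51318949 -0.05495288  0.21749667] [ 1.79970466e+02 -1.14341538e-02  8.99618758e+01] [-0.16130109  0.2262394  -2.19902876]
```

View pics/w3u.png

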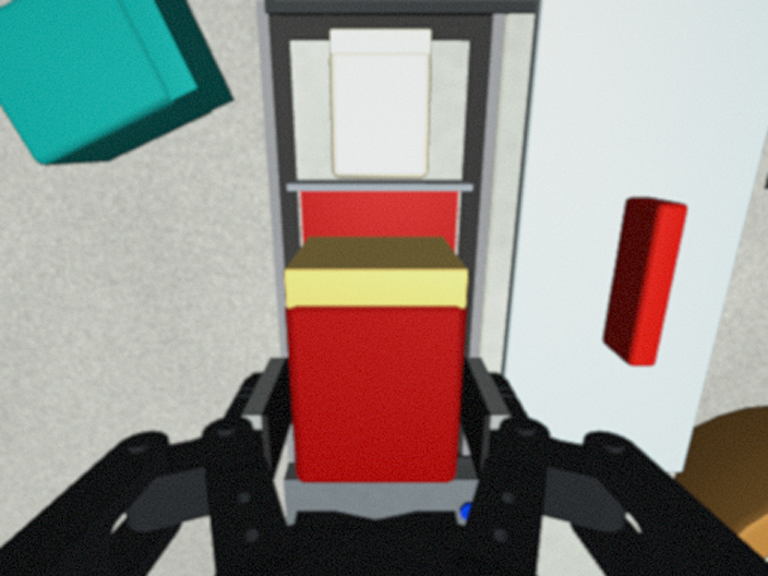

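View pics/t3u.png

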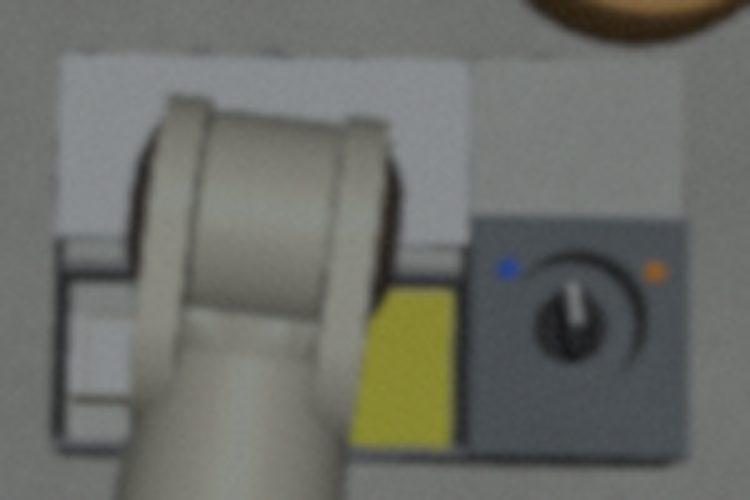

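```bash
python3 - <<'E'
from h import *
S=lambda l:[(a/1.5,b/1.5) for a,b in l]
print('div',w('wrist','w3',S([(380,183),(380,191)]),.070))
print('rim',w('wrist','w3',S([(268,12),(493,14),(272,100),(488,100),(282,300)]),.094))
print('liner x',w('wrist','w3',S([(303,240),(456,240)]),.033))
print('handle top',w('wrist','w3',S([(628,198),(685,205),(655,364),(633,362)]),.1395))
print('cheese',w('wrist','w3',S([(286,306),(467,306),(456,480),(298,480)])),w('wrist','w3',S([(286,270),(468,270),(456,480),(298,480)]),.2175+.0135))
E
```

```text
div [[ 5.15794775e-01 -1.65784979e-04  7.00000000e-02]
 [ 5.15806371e-01 -5.14927550e-03  7.00000000e-02]]
rim [[ 0.45680365  0.08914549  0.094     ]
 [ 0.57447307  0.08814539  0.094     ]
 [ 0.45587782  0.04654383  0.094     ]
 [ 0.57500166  0.0464486   0.094     ]
 [ 0.45388566 -0.07027886  0.094     ]]
liner x [[ 0.45908364 -0.04446045  0.033     ]
 [ 0.5727723  -0.04457424  0.033     ]]
handle top [[ 0.63602392 -0.00181578  0.1395    ]
 [ 0.66458453 -0.00521832  0.1395    ]
 [ 0.66627606 -0.09178311  0.1395    ]
 [ 0.65396364 -0.09054613  0.1395    ]]
cheese [[ 0.48485506 -0.02477471  0.22945352]
 [ 0.57494671 -0.08131571  0.07520898]
 [ 0.56729391 -0.1934285   0.11157371]
 [ 0.46048328 -0.19236499  0.11261961]] [[ 0.48589146 -0.01271298  0.231     ]
 [ 0.54052941 -0.01277033  0.231     ]
 [ 0.54108586 -0.08955161  0.231     ]
 [ 0.48538047 -0.08947123  0.231     ]]
```

Request:
{"name": "drive_tool", "arguments": {"plan": [[0.3, [0.002, 0.001, -0.03], 0], [0.3, [0, 0, -0.04], 0], [0.3, [0, 0, -0.035], 0], [0.3, [0, 0, 0], 0]]}}

```text
time: 7.05
ee_pos: [0.5136, -0.0534, 0.1095]
tcp_rot: [-179.7, -0.0, 90.0]
wrist_force: [-0.3, 0.3, -2.4]
opening: 0.0569
```

```bash
python3 - <<'E'
from h import *
p,d,o=snap('wrist','w4'); print(o['ee_pos'],o['tcp_rot'],o['wrist_force'])
up('w4',100,50,400,350,2,'w4u')
E
```

```text
[ 0.51357187 -0.05337591  0.10953429] [-1.79720071e+02 -3.28380244e-02  9.00435949e+01] [-0.32249493  0.34647206 -2.4341914 ]
```

View pics/w4u.png

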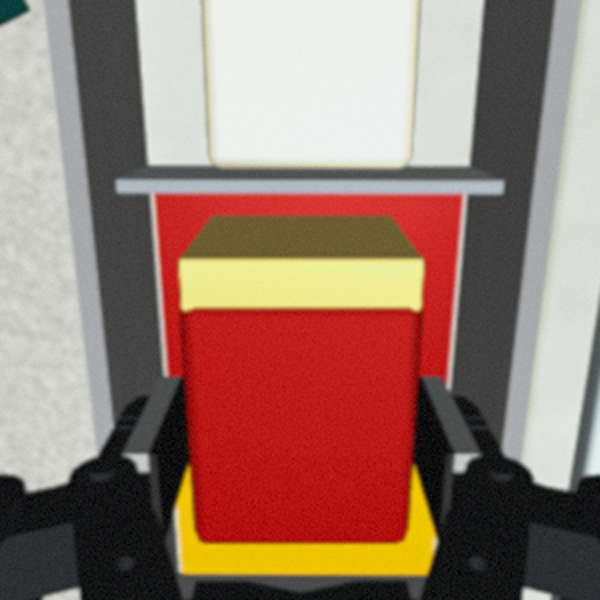

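```bash
python3 - <<'E'
from h import *
S=lambda l:[(100+a/2,50+b/2) for a,b in l]
print('div',w('wrist','w4',S([(310,180),(310,194)]),.070)[:,1])
print('bottom far',w('wrist','w4',S([(215,216),(390,216)]),.0695))
print('top',w('wrist','w4',S([(180,258),(423,258),(408,542),(196,542)]),.1235))
print('liner',w('wrist','w4',S([(160,300),(456,300)]),.033),w('wrist','w4',S([(155,195),(463,195)]),.033))
E
```

```text
div [-0.00060245 -0.0048722 ]
bottom far [[ 0.48626524 -0.01184985  0.0695    ]
 [ 0.54067799 -0.01176787  0.0695    ]]
top [[ 0.48607873 -0.01063191  0.1235    ]
 [ 0.54054569 -0.01053081  0.1235    ]
 [ 0.5414906  -0.08803679  0.1235    ]
 [ 0.48556917 -0.08829981  0.1235    ]]
liner [[ 0.4578909  -0.05238659  0.033     ]
 [ 0.5732668  -0.05213031  0.033     ]] [[ 0.45896156 -0.01130735  0.033     ]
 [ 0.57257441 -0.01115485  0.033     ]]
```

Request:
{"name": "drive_tool", "arguments": {"plan": [[0.3, [0.001, 0.002, -0.008], 0], [0.3, [0, 0, -0.012], 0], [0.3, [0, 0, -0.008], 0], [0.3, [0, 0, -0.004], 0], [0.3, [0, 0, -0.002], 0], [0.3, [0, 0, 0], 0]]}}

```text
time: 7.85
ee_pos: [0.5161, -0.0524, 0.0779]
tcp_rot: [180.0, 0.0, 90.0]
wrist_force: [-0.1, 0.1, -3.0]
opening: 0.057
```

Request:
{"name": "drive_tool", "arguments": {"plan": [[0.3, [0, 0, -0.003], 0], [0.3, [0, 0, -0.001], 0], [0.3, [0, 0, 0], 0]]}}

```text
time: 8.22
ee_pos: [0.5161, -0.0523, 0.0738]
tcp_rot: [-180.0, -0.0, 90.0]
wrist_force: [0.2, -0.0, -3.5]
opening: 0.0569
```

Request:
{"name": "drive_tool", "arguments": {"plan": [[0.3, [0, 0, -0.001], 0], [0.3, [0, 0, -0.001], 0], [0.3, [0, 0, 0], 0]]}}

```text
time: 8.6
ee_pos: [0.5162, -0.0524, 0.0732]
tcp_rot: [179.9, 0.0, 90.0]
wrist_force: [-3.4, -0.3, 7.7]
opening: 0.0566
```

Request:
{"name": "drive_tool", "arguments": {"plan": [[0.72, [0, 0, 0], 0], [0.8, [0, 0, 0], 0], [0.8, [0, 0, 0], 0], [0.8, [0, 0, 0.02], 0], [0.8, [0, 0, 0.04], 0], [0.8, [0, 0, 0.05], 0], [0.8, [0, 0.03, 0.03], -3], [1, [-0.006, 0.04, 0], -3], [1, [-0.006, 0.045, 0], -3], [1, [-0.006, 0.05, 0], -3]]}}

```text
time: 9.85
ee_pos: [0.4979, 0.1138, 0.212]
tcp_rot: [180.0, -0.0, 77.8]
wrist_force: [0.1, 0.1, -0.2]
opening: 0.0853
```

```bash
python3 - <<'E'
from h import *
p,d,o=snap('top','t5'); print(o['ee_pos'],o['tcp_rot'],o['wrist_force'])
up('t5',210,120,360,220,5,'t5u')
E
```

```text
[0.49792039 0.11384094 0.21195847] [ 1.79976644e+02 -8.08216849e-03  7.78301410e+01] [ 0.06109646  0.08631068 -0.2306278 ]
```

View pics/t5u.png

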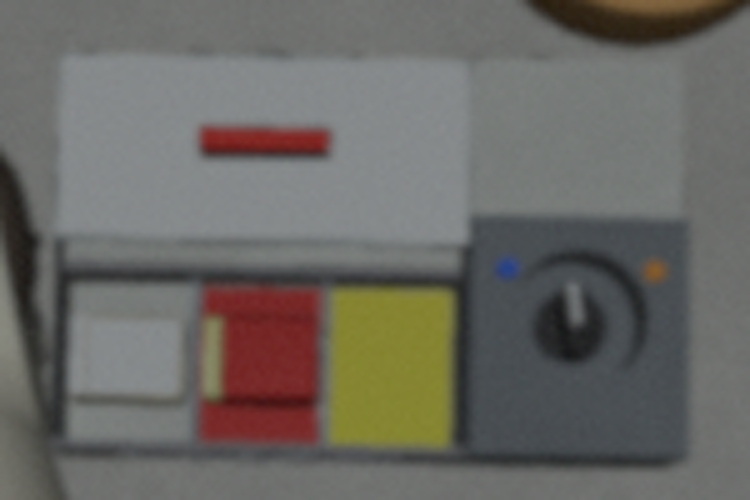

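Request:
{"name": "drive_tool", "arguments": {"plan": [[1, [-0.013, 0.036, 0], -1], [1, [-0.013, 0.036, 0], -1], [1, [-0.013, 0.036, 0], -1], [1, [-0.013, 0.036, 0], -1], [1, [-0.013, 0.036, 0], -1], [1, [-0.013, 0.032, -0.02], 0], [1, [0, 0, -0.05], 0], [1, [0, 0, -0.04], 0], [1, [0, 0, 0], 0]]}}

```text
time: 11.02
ee_pos: [0.4186, 0.3236, 0.0991]
tcp_rot: [-179.8, 0.3, 73.0]
wrist_force: [-0.3, 0.4, 0.6]
opening: 0.0855
```

```bash
python3 - <<'E'
from h import *
p,d,o=snap('wrist','w6'); print(o['ee_pos'],o['tcp_rot'],o['wrist_force'])
up('w6',0,0,512,384,1.5,'w6u')
E
```

```text
[0.41855293 0.32361518 0.09906546] [-179.81701277    0.25979873   72.99728571] [-0.27671624  0.39202825  0.56471119]
```

View pics/w6u.png

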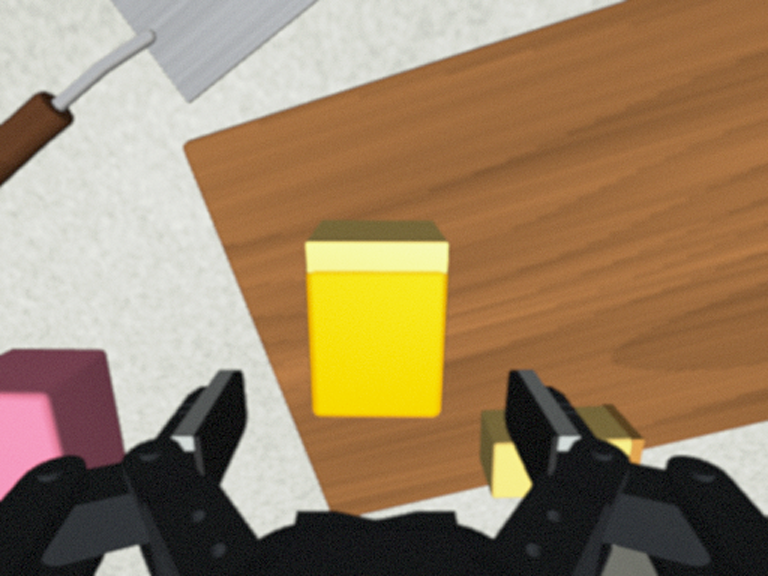

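```bash
python3 - <<'E'
from h import *
a=w('wrist','w6',[(x/1.5,y/1.5) for x,y in [(306,242),(448,242),(441,416),(313,416)]],.072);c=a.mean(0);print(a.round(3),c)
t=np.radians(73);e=c[:2]-np.load('pics/w6_o.npy')[:2];print(e@[np.cos(t),np.sin(t)],e@[np.sin(t),-np.cos(t)])
E
```

```text
[[0.405 0.372 0.072]
 [0.457 0.356 0.072]
 [0.435 0.281 0.072]
 [0.381 0.297 0.072]] [0.41949413 0.32645861 0.072     ]
0.0029943615189897323 6.873461999423851e-05
```

Request:
{"name": "drive_tool", "arguments": {"plan": [[1, [0.001, 0.003, -0.025], 0], [1, [0, 0, -0.016], 0], [1, [0, 0, 0], 0], [0.5, [0, 0, 0], 0], [0.3, [0, 0, 0], 0], [0.3, [0, 0, 0], 0], [0.3, [0, 0, 0], 0], [0.3, [0, 0, 0], 0]]}}

```text
time: 12.08
ee_pos: [0.4215, 0.3281, 0.0625]
tcp_rot: [179.9, -0.1, 73.0]
wrist_force: [-1.2, -1.0, 5.6]
opening: 0.0566
```

Request:
{"name": "drive_tool", "arguments": {"plan": [[0.3, [0, 0, 0.02], 0], [0.3, [0, 0, 0.04], 0], [0.3, [0, 0, 0.05], 0], [0.3, [0, 0, 0.05], 0], [0.3, [0.008, -0.03, 0], 2], [0.3, [0.008, -0.04, 0], 2], [0.3, [0.008, -0.045, 0], 2], [0.3, [0.008, -0.045, 0], 2], [0.3, [0.008, -0.045, 0], 2], [0.3, [0.008, -0.045, 0], 2]]}}

```text
time: 13.32
ee_pos: [0.4691, 0.0762, 0.2213]
tcp_rot: [180.0, -0.0, 85.1]
wrist_force: [1.4, 1.0, -2.6]
opening: 0.0563
```

Request:
{"name": "drive_tool", "arguments": {"plan": [[0.3, [0.008, -0.045, 0], 2], [0.3, [0.008, -0.045, 0], 2], [0.3, [0.01, -0.045, 0], 1], [0.3, [0.01, -0.045, 0], 0], [0.3, [0.01, -0.0385, 0], 0], [0.3, [0, 0, 0], 0], [0.3, [0, 0, 0], 0]]}}

```text
time: 14.2
ee_pos: [0.5149, -0.1406, 0.221]
tcp_rot: [-180.0, -0.0, 90.0]
wrist_force: [-0.5, -0.0, -2.7]
opening: 0.0565
```

Request:
{"name": "drive_tool", "arguments": {"plan": [[0.3, [0.001, 0, -0.03], 0], [0.3, [0, 0, -0.04], 0], [0.3, [0, 0, -0.034], 0], [0.3, [0, 0, 0], 0], [0.3, [0, 0, 0], 0]]}}

```text
time: 14.82
ee_pos: [0.5166, -0.1403, 0.1187]
tcp_rot: [179.9, 0.0, 90.0]
wrist_force: [1.1, -0.6, -2.8]
opening: 0.0564
```

```bash
python3 - <<'E'
from h import *
p,d,o=snap('wrist','w7'); print(o['ee_pos'],o['tcp_rot'],o['wrist_force'])
up('w7',100,50,400,350,2,'w7u')
E
```

```text
[ 0.51664252 -0.14033166  0.11867239] [1.79899669e+02 2.57387678e-02 9.00309062e+01] [ 1.14178949 -0.60260031 -2.80480467]
```

View pics/w7u.png

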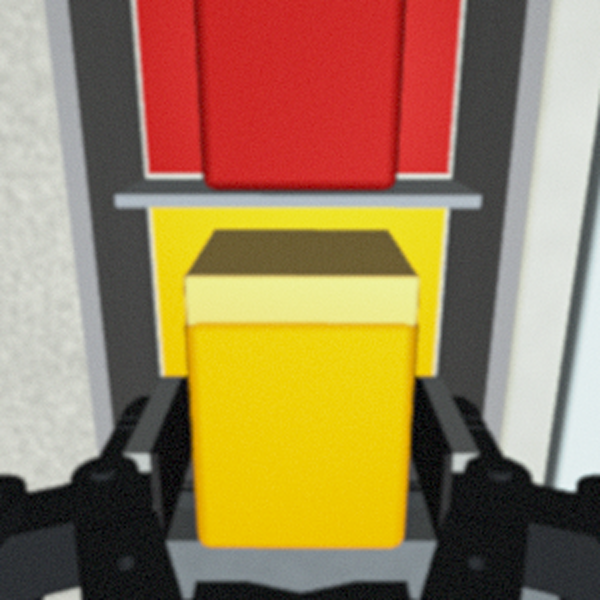

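```bash
python3 - <<'E'
from h import *
S=lambda l:[(100+a/2,50+b/2) for a,b in l]
print('div',w('wrist','w7',S([(310,194),(310,207)]),.070)[:,1])
print('bottom far',w('wrist','w7',S([(215,230),(388,230)]),.0742))
print('top',w('wrist','w7',S([(186,275),(417,275),(405,547),(199,547)]),.1282))
E
```

```text
div [-0.09335369 -0.09757465]
bottom far [[ 0.48881203 -0.10423572  0.0742    ]
 [ 0.54429762 -0.10424048  0.0742    ]]
top [[ 0.48934582 -0.10284148  0.1282    ]
 [ 0.54337169 -0.10285434  0.1282    ]
 [ 0.54476735 -0.18073725  0.1282    ]
 [ 0.4883669  -0.18066147  0.1282    ]]
```

Request:
{"name": "drive_tool", "arguments": {"plan": [[0.3, [0, 0.002, -0.01], 0], [0.3, [0, 0, -0.012], 0], [0.3, [0, 0, -0.01], 0], [0.3, [0, 0, -0.005], 0], [0.3, [0, 0, -0.002], 0], [0.3, [0, 0, 0], 0]]}}

```text
time: 15.62
ee_pos: [0.5162, -0.1389, 0.0781]
tcp_rot: [180.0, 0.0, 90.0]
wrist_force: [0.1, 0.2, -1.8]
opening: 0.0563
```

Request:
{"name": "drive_tool", "arguments": {"plan": [[0.3, [0, 0, -0.001], 0], [0.3, [0, 0, -0.001], 0], [0.3, [0, 0, 0], 0]]}}

```text
time: 16.0
ee_pos: [0.5165, -0.1389, 0.0776]
tcp_rot: [179.9, 0.0, 90.0]
wrist_force: [-4.8, 1.2, 9.7]
opening: 0.0562
```

Request:
{"name": "drive_tool", "arguments": {"plan": [[0.72, [0, 0, 0], 0], [0.8, [0, 0, 0], 0], [0.8, [0, 0, 0], 0], [0.8, [0, 0, 0.02], 0], [0.8, [0, 0, 0.04], 0], [0.8, [0, 0, 0.05], 0], [0.8, [0, 0, 0.02], 0], [0.8, [0.03, 0.02, 0], 0], [0.8, [0.03, 0.02, 0], 0], [0.8, [0, 0, 0], 0]]}}

```text
time: 17.25
ee_pos: [0.5774, -0.0976, 0.2049]
tcp_rot: [-179.9, -0.0, 90.1]
wrist_force: [-0.3, -0.2, -1.3]
opening: 0.0682
```

```bash
python3 - <<'E'
from h import *
p,d,o=snap('wrist','w8'); print(o['ee_pos'],o['tcp_rot'],o['wrist_force'])
up('w8',0,0,512,384,1.5,'w8u')
E
```

```text
[ 0.57737564 -0.09759616  0.20490765] [-1.79949910e+02 -2.11573875e-02  9.00855815e+01] [-0.3322325  -0.154006   -1.32290221]
```

View pics/w8u.png

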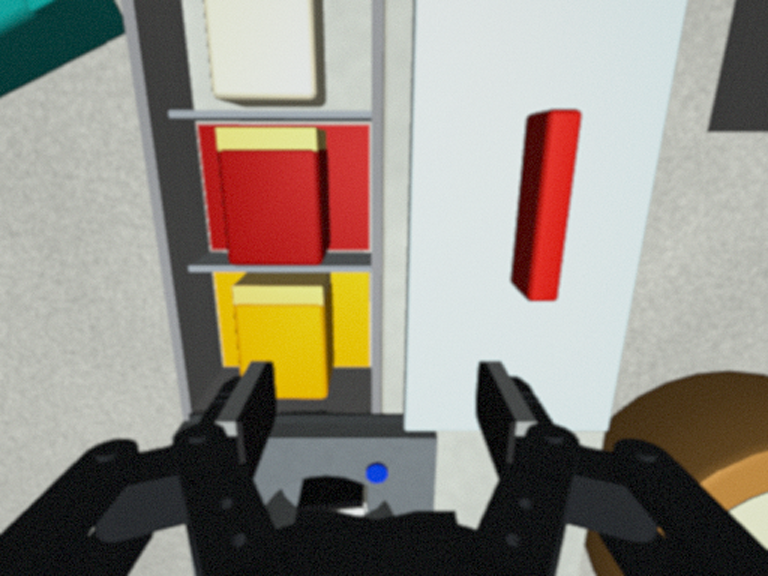

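```bash
python3 - <<'E'
from h import *
S=lambda l:[(a/1.5,b/1.5) for a,b in l]
print('tops',w('wrist','w8',S([(225,140),(310,140),(315,255),(235,255),(270,200), (245,300),(315,300),(320,385),(250,385)])))
print('h',w('wrist','w8',S([(552,111),(580,111),(557,300),(530,300)]),.1395))
print('yel top',w('wrist','w8',S([(234,285),(323,285),(327,398),(240,398)]),.087).mean(0),'red',w('wrist','w8',S([(216,128),(318,128),(322,263),(229,263)]),.087).mean(0))
print('div',w('wrist','w8',S([(280,264),(280,271),(270,110),(270,118)]),.070))
E
```

```text
tops [[ 0.49363206 -0.01724067  0.0877518 ]
 [ 0.54030679 -0.01717293  0.08564695]
 [ 0.54065143 -0.08258133  0.08684181]
 [ 0.49295085 -0.08248962  0.08750142]
 [ 0.51602409 -0.05006047  0.08698486]
 [ 0.49595706 -0.11150364  0.08593946]
 [ 0.53955679 -0.11102313  0.08711503]
 [ 0.54049643 -0.17021754  0.08716287]
 [ 0.54040495 -0.0861895   0.23265325]]
h [[ 0.65343087 -0.00553136  0.1395    ]
 [ 0.66559425 -0.00551035  0.1395    ]
 [ 0.66644445 -0.0924608   0.1395    ]
 [ 0.65312189 -0.09248097  0.1395    ]]
yel top [ 0.51672808 -0.14074928  0.087     ] red [ 0.51690869 -0.04922866  0.087     ]
div [[ 0.51563116 -0.09260472  0.07      ]
 [ 0.51533522 -0.0972633   0.07      ]
 [ 0.51567791 -0.0005609   0.07      ]
 [ 0.51537388 -0.00489967  0.07      ]]
```

Request:
{"name": "drive_tool", "arguments": {"plan": [[0.8, [0.04, 0.024, 0], 0], [0.8, [0.043, 0.024, -0.01], 0], [0.8, [0, 0, -0.03], 0], [0.8, [0, 0, -0.028], 0], [0.8, [0, 0, 0], 0], [0.8, [0, 0, 0], 0]]}}

```text
time: 18.05
ee_pos: [0.6591, -0.0513, 0.1395]
tcp_rot: [179.9, 0.0, 89.9]
wrist_force: [-0.7, -0.8, 0.9]
opening: 0.068
```

Request:
{"name": "drive_tool", "arguments": {"plan": [[0.5, [0, 0, 0], 0], [0.3, [0, 0, 0], 0], [0.1, [0, 0, 0], 0], [0.1, [0, 0, 0], 0], [0.1, [0, 0, 0], 0], [0.1, [0, 0, 0], 0], [0.1, [0, 0, 0], 0]]}}

```text
time: 18.92
ee_pos: [0.6594, -0.0508, 0.1386]
tcp_rot: [179.9, 0.0, 90.0]
wrist_force: [-0.8, -0.1, 5.7]
opening: 0.0123
```

Request:
{"name": "drive_tool", "arguments": {"plan": [[0.1, [-0.008, 0, 0], 0], [0.1, [-0.014, 0, 0], 0], [0.1, [-0.016, 0, 0], 0], [0.1, [-0.016, 0, 0], 0], [0.1, [-0.016, 0, 0], 0], [0.1, [-0.016, 0, 0], 0], [0.1, [-0.016, 0, 0], 0], [0.1, [-0.016, 0, 0], 0], [0.1, [-0.016, 0, 0], 0], [0.1, [-0.008, 0, 0], 0]]}}

```text
time: 20.18
ee_pos: [0.5173, -0.0507, 0.1386]
tcp_rot: [179.9, -0.0, 90.0]
wrist_force: [3.0, 1.0, 5.5]
opening: 0.0121
```

Request:
{"name": "drive_tool", "arguments": {"plan": [[0.1, [-0.005, 0, 0], 0], [0.1, [-0.002, 0, 0], 0], [0.1, [0, 0, 0], 0], [0.1, [0, 0, 0], 0]]}}

```text
time: 20.68
ee_pos: [0.5112, -0.0509, 0.1393]
tcp_rot: [179.8, 0.0, 90.0]
wrist_force: [3.3, 0.8, 11.7]
opening: 0.0082
```

```bash
python3 - <<'E'
from h import *
p,d,o=snap('wrist','w9'); print(o['ee_pos'],o['tcp_rot'],o['wrist_force'],o['opening'])
up('w9',0,0,512,384,1.5,'w9u')
E
```

```text
[ 0.51122678 -0.05086655  0.13927752] [1.79822935e+02 1.25404697e-02 8.99816592e+01] [ 3.27058347  0.79793455 11.73842536] 0.008247092757759554
```

View pics/w9u.png

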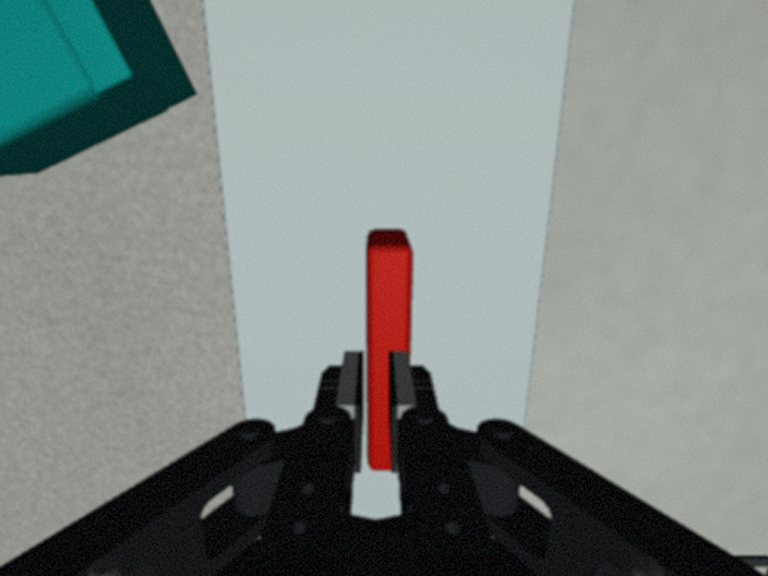

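```bash
python3 - <<'E'
from h import *
S=lambda l:[(a/1.5,b/1.5) for a,b in l]
print(w('wrist','w9',S([(219,200),(562,200),(237,340),(537,340)]),.1055))
print(w('wrist','w9',S([(368,250),(411,250),(368,330),(411,330)]),.1395))
E
```

```text
[[ 0.44988782  0.00662569  0.1055    ]
 [ 0.58384308  0.00650786  0.1055    ]
 [ 0.45126353 -0.0529455   0.1055    ]
 [ 0.58061017 -0.05320405  0.1055    ]]
[[ 0.50834718 -0.00556227  0.1395    ]
 [ 0.52238115 -0.00557989  0.1395    ]
 [ 0.5081919  -0.03383008  0.1395    ]
 [ 0.52305486 -0.03385852  0.1395    ]]
```

Request:
{"name": "drive_tool", "arguments": {"plan": [[0.4, [0, 0, 0], 0], [0.4, [0, 0, 0], 0], [0.4, [0, 0, 0], 0], [0.4, [0, 0, 0], 0]]}}

```text
time: 21.22
ee_pos: [0.5097, -0.0509, 0.1382]
tcp_rot: [-179.9, 0.0, 90.0]
wrist_force: [-2.7, 0.2, 8.2]
opening: 0.0342
```

```bash
python3 - <<'E'
from h import *
p,d,o=snap('wrist','w10'); print(o['ee_pos'],o['tcp_rot'],o['wrist_force'],o['opening'])
up('w10',0,0,512,384,1.5,'w10u')
E
```

```text
[ 0.50970113 -0.05085755  0.13822758] [-1.79948909e+02  7.32129134e-03  8.99751390e+01] [-2.70645584  0.21529309  8.15719578] 0.03420098111854628
```

View pics/w10u.png

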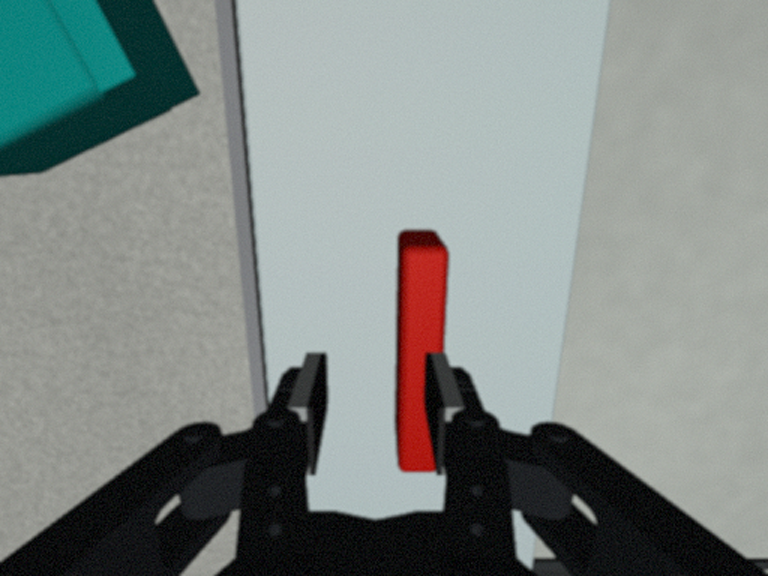

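Request:
{"name": "drive_tool", "arguments": {"plan": [[0.4, [-0.004, 0, 0.002], 0], [0.4, [-0.004, 0, 0], 0], [0.4, [-0.003, 0, 0], 0], [0.4, [0, 0, 0], 0], [0.4, [0, 0, 0], 0]]}}

```text
time: 21.9
ee_pos: [0.4991, -0.0508, 0.1398]
tcp_rot: [-180.0, -0.0, 90.0]
wrist_force: [0.0, 0.9, -0.0]
opening: 0.0342
```

```bash
python3 - <<'E'
from h import *
p,d,o=snap('wrist','w11'); print(o['ee_pos'],o['tcp_rot'],o['wrist_force'],o['opening'])
up('w11',0,0,512,384,1.5,'w11u')
E
```

```text
[ 0.49909286 -0.05079195  0.13983064] [-1.79998328e+02 -1.00934387e-03  8.99793962e+01] [ 0.03279252  0.87950334 -0.01131974] 0.03415283927535152
```

View pics/w11u.png

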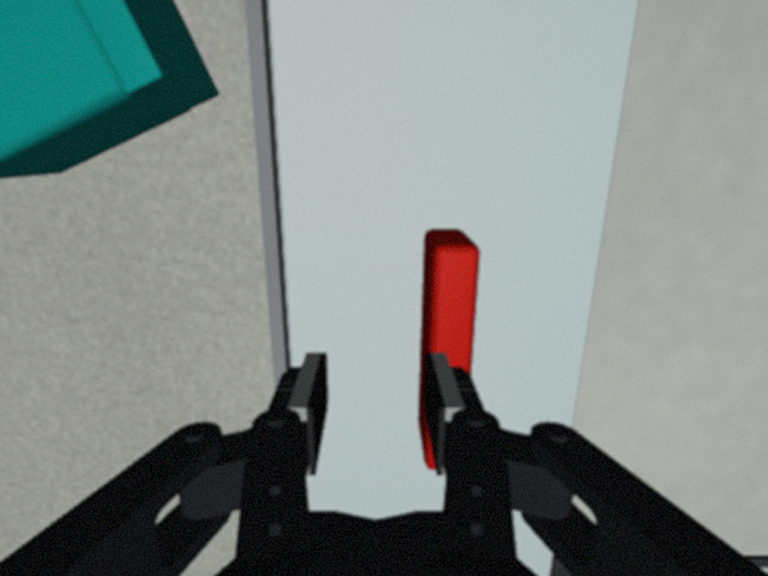

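```bash
python3 - <<'E'
from h import *
S=lambda l:[(a/1.5,b/1.5) for a,b in l]
print(w('wrist','w11',S([(436,365),(445,385),(436,425),(437,460),(313,365),(310,385),(315,430),(313,460),(450,300),(460,360),(430,340),(424,400),(350,300)])).round(4))
print(w('wrist','w11',S([(281,200),(616,200),(289,340),(598,340)]),.1055).round(4))
E
python3 - <<'E'
import sys; sys.path.insert(0,'.')
import os; os.chdir('.')
from h import *
up('w11',250,200,350,330,6,'w11c')
E
```

```text
[[ 0.5179 -0.0394  0.155 ]
 [ 0.5189 -0.0396  0.1671]
 [ 0.5156 -0.0478  0.1748]
 [ 0.516  -0.0576  0.1774]
 [ 0.4787 -0.0396  0.1546]
 [ 0.4797 -0.0391  0.168 ]
 [ 0.4816 -0.0494  0.1749]
 [ 0.481  -0.0572  0.1778]
 [ 0.5239 -0.023   0.1396]
 [ 0.5287 -0.0457  0.1391]
 [ 0.5178 -0.0382  0.1387]
 [ 0.5155 -0.0572  0.1468]
 [ 0.4879 -0.0351  0.1049]]
[[ 0.4617  0.0066  0.1055]
 [ 0.5929  0.0065  0.1055]
 [ 0.4613 -0.0532  0.1055]
 [ 0.5949 -0.0533  0.1055]]
```

View pics/w11c.png

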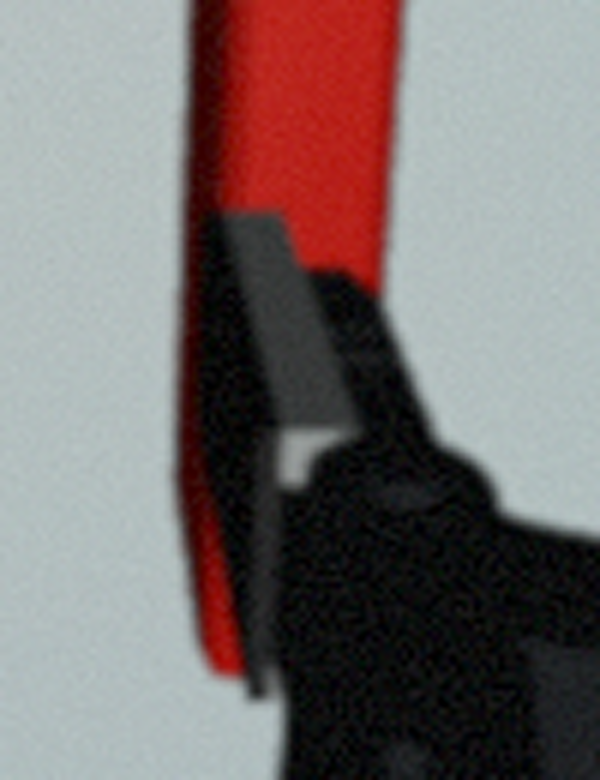

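```bash
python3 - <<'E'
from h import *
c=eyes.camera_params('wrist');Ti=np.linalg.inv(np.array(c['mount']))
for z in np.arange(-.04,.03,.006):
    for y in(-.017,.017):
        p=Ti@[.011,y,z,1]; print(round(z,3),y,(c['fx']*p[0]/p[2]+c['cx']).round(1),(c['fy']*p[1]/p[2]+c['cy']).round(1))
E
```

```text
-0.04 -0.017 208.8 273.5
-0.04 0.017 294.3 273.5
-0.034 -0.017 210.7 265.4
-0.034 0.017 292.2 265.4
-0.028 -0.017 212.4 258.0
-0.028 0.017 290.4 257.9
-0.022 -0.017 214.0 251.2
-0.022 0.017 288.7 251.1
-0.016 -0.017 215.4 244.9
-0.016 0.017 287.2 244.9
-0.01 -0.017 216.8 239.1
-0.01 0.017 285.7 239.1
-0.004 -0.017 218.0 233.8
-0.004 0.017 284.4 233.8
0.002 -0.017 219.2 228.8
0.002 0.017 283.2 228.8
0.008 -0.017 220.3 224.2
0.008 0.017 282.0 224.2
0.014 -0.017 221.3 219.9
0.014 0.017 280.9 219.9
0.02 -0.017 222.2 215.9
0.02 0.017 279.9 215.9
0.026 -0.017 223.1 212.1
0.026 0.017 279.0 212.1
```

Request:
{"name": "drive_tool", "arguments": {"plan": [[0.4, [0, 0, 0.02], 0], [0.5, [0.014, 0, 0], 0], [0.5, [0.014, 0, 0], 0], [0.5, [0, 0, -0.02], 0], [0.5, [0, 0, -0.012], 0], [0.5, [0, 0, -0.01], 0], [0.5, [0, 0, 0], 0]]}}

```text
time: 22.82
ee_pos: [0.5267, -0.0508, 0.117]
tcp_rot: [-179.9, -0.0, 90.0]
wrist_force: [-0.4, -0.5, -0.5]
opening: 0.0427
```

```bash
python3 - <<'E'
from h import *
p,d,o=snap('wrist','w12'); print(o['ee_pos'],o['tcp_rot'],o['wrist_force'],o['opening'])
up('w12',0,0,512,384,1.5,'w12u')
E
```

```text
[ 0.52673435 -0.05076605  0.11699637] [-1.79916653e+02 -7.72406509e-03  8.99783300e+01] [-0.44108876 -0.52202998 -0.49958097] 0.042673620991811885
```

View pics/w12u.png

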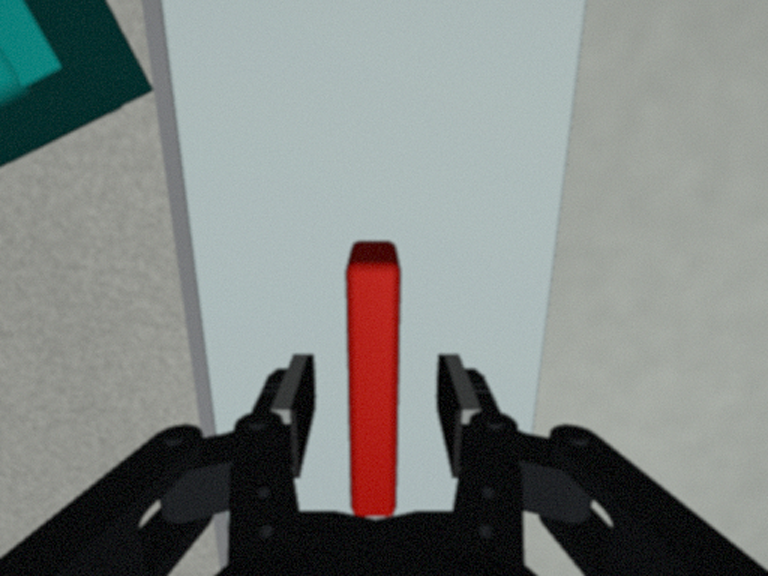

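Request:
{"name": "drive_tool", "arguments": {"plan": [[0.2, [0, 0, 0], 0], [0.1, [0, 0, 0], 0], [0.1, [0, 0, 0], 0], [0.1, [0, 0, 0], 0], [0.1, [0, 0, 0], 0]]}}

```text
time: 23.5
ee_pos: [0.5274, -0.0508, 0.1187]
tcp_rot: [179.9, 0.0, 90.0]
wrist_force: [-2.4, -1.2, 5.9]
opening: 0.0151
```

Request:
{"name": "drive_tool", "arguments": {"plan": [[0.1, [-0.004, 0, 0], 0], [0.1, [-0.004, 0, 0], 0], [0.1, [-0.002, 0, 0], 0], [0.1, [0, 0, 0], 0]]}}

```text
time: 24.0
ee_pos: [0.5175, -0.0508, 0.1187]
tcp_rot: [179.9, 0.0, 90.0]
wrist_force: [2.7, -0.3, 5.9]
opening: 0.0155
```

Good grip now (15 mm). Pull to the end stop.

Request:
{"name": "drive_tool", "arguments": {"plan": [[0.1, [-0.002, 0, 0], 0], [0.1, [-0.002, 0, 0], 0], [0.1, [0, 0, 0], 0]]}}

```text
time: 24.38
ee_pos: [0.5157, -0.0508, 0.1187]
tcp_rot: [179.6, 0.0, 90.0]
wrist_force: [14.5, 1.3, -0.3]
opening: 0.0152
```

Request:
{"name": "drive_tool", "arguments": {"plan": [[0.1, [0.001, 0, 0], 0], [0.5, [0, 0, 0], 0], [0.5, [0, 0, 0], 0], [0.5, [0, 0, 0.02], 0], [0.5, [0, 0, 0.03], 0], [0.5, [0, 0, 0.05], 0], [0.5, [0, -0.03, 0.01], -8], [0.5, [0, -0.04, 0], -10], [0.5, [0, -0.04, 0], -10], [0.5, [0, -0.02, 0], -10]]}}

```text
time: 25.62
ee_pos: [0.5135, -0.1825, 0.2274]
tcp_rot: [-179.9, 0.0, 51.6]
wrist_force: [0.8, 0.2, -0.1]
opening: 0.0426
```

Request:
{"name": "drive_tool", "arguments": {"plan": [[0.5, [0, -0.01, 0], -10], [0.5, [0, -0.01, 0], -10], [0.5, [0, -0.01, 0], -10], [0.5, [0, 0, 0], -10], [0.5, [0, 0, 0], -5], [0.5, [0, 0, 0], 0]]}}

```text
time: 26.38
ee_pos: [0.5138, -0.2108, 0.2276]
tcp_rot: [-180.0, 0.0, 7.0]
wrist_force: [-0.5, -0.2, 0.8]
opening: 0.0423
```

```bash
python3 - <<'E'
from h import *
p,d,o=snap('wrist','w13'); print(o['ee_pos'],o['tcp_rot'],o['wrist_force'],o['opening'])
up('w13',0,0,512,384,1.5,'w13u')
E
```

```text
[ 0.513818   -0.21078286  0.22759427] [-1.79977390e+02  3.98249585e-02  7.01162429e+00] [-0.48634023 -0.18511304  0.83719373] 0.042305651002868205
```

View pics/w13u.png

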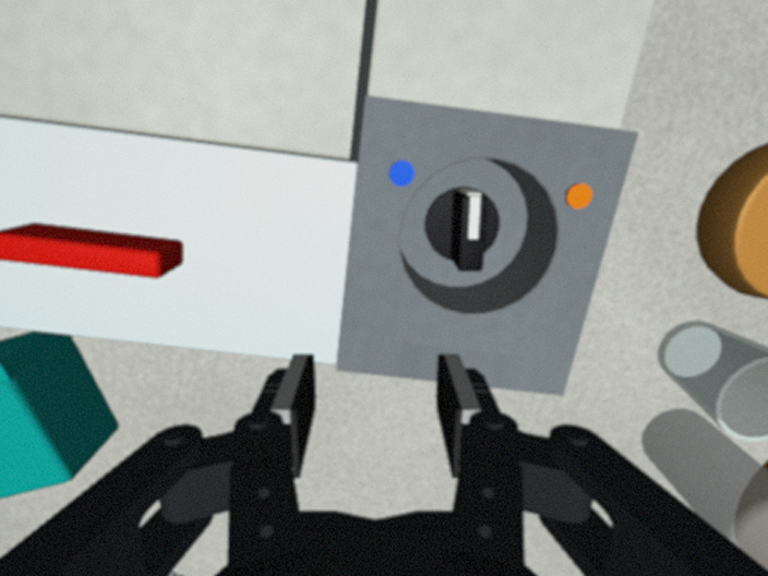

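```bash
python3 - <<'E'
from h import *
up('w13',255,95,375,215,5,'w13c')
S=lambda l:[(a/1.5,b/1.5) for a,b in l]
print(w('wrist','w13',S([(401,174),(579,196)]),.115))
print(w('wrist','w13',S([(341,362),(355,161)]),.1055),w('wrist','w13',S([(368,97),(636,132),(563,394),(338,369)]),.112))
print(w('wrist','w13',S([(465,215),(474,215)])))
E
```

```text
[[ 0.5768898  -0.21720161  0.115     ]
 [ 0.57720601 -0.31833973  0.115     ]]
[[ 0.45281176 -0.19538393  0.1055    ]
 [ 0.5803105  -0.19076234  0.1055    ]] [[ 0.61413401 -0.19434325  0.112     ]
 [ 0.61447476 -0.34171269  0.112     ]
 [ 0.45072025 -0.3425575   0.112     ]
 [ 0.45098005 -0.19409855  0.112     ]]
[[ 0.55641362 -0.26082695  0.09540982]
 [ 0.55728179 -0.26593302  0.09700141]]
```

View pics/w13c.png

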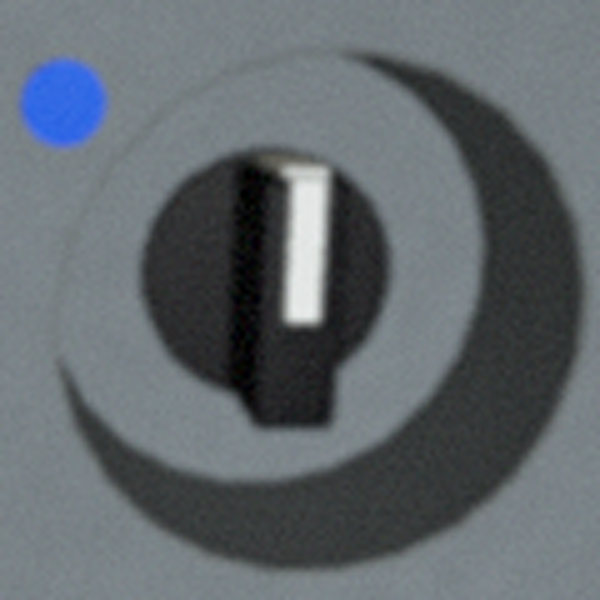

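```bash
python3 - <<'E'
from h import *
S=lambda l:[(255+a/5,95+b/5) for a,b in l]
a=w('wrist','w13',S([(310,170),(302,325),(325,170),(325,325),(285,180),(282,325)]),.0955);print(a)
for i in(0,2,4):
    v=a[i]-a[i+1];print(np.degrees(np.arctan2(v[1],v[0])))
E
```

```text
[[ 0.5699848  -0.26474322  0.0955    ]
 [ 0.54169749 -0.26866754  0.0955    ]
 [ 0.57031681 -0.26744469  0.0955    ]
 [ 0.5422225  -0.27294288  0.0955    ]
 [ 0.56767003 -0.26057075  0.0955    ]
 [ 0.54124101 -0.26495     0.0955    ]]
7.898282804546265
11.073096383600603
9.408341546129627
```

Request:
{"name": "drive_tool", "arguments": {"plan": [[0.45, [0.015, -0.028, 0], 1.5], [0.45, [0.016, -0.029, -0.02], 0], [0.45, [0, 0, -0.04], 0], [0.45, [0, 0, -0.04], 0], [0.45, [0, 0, 0], 0], [0.45, [0, 0, 0], 0]]}}

```text
time: 27.18
ee_pos: [0.5455, -0.2679, 0.1297]
tcp_rot: [179.9, -0.1, 8.5]
wrist_force: [0.1, -0.2, -0.0]
opening: 0.0385
```

```bash
python3 - <<'E'
from h import *
p,d,o=snap('wrist','w14'); print(o['ee_pos'],o['tcp_rot'],o['wrist_force'],o['opening'])
up('w14',0,0,512,384,1.5,'w14u')
S=lambda l:[(a/1.5,b/1.5) for a,b in l]
E
```

```text
[ 0.54550803 -0.26793537  0.12969051] [ 1.79949069e+02 -7.36109949e-02  8.53386886e+00] [ 0.08990222 -0.24005962 -0.03920387] 0.03852050221396296
```

View pics/w14u.png

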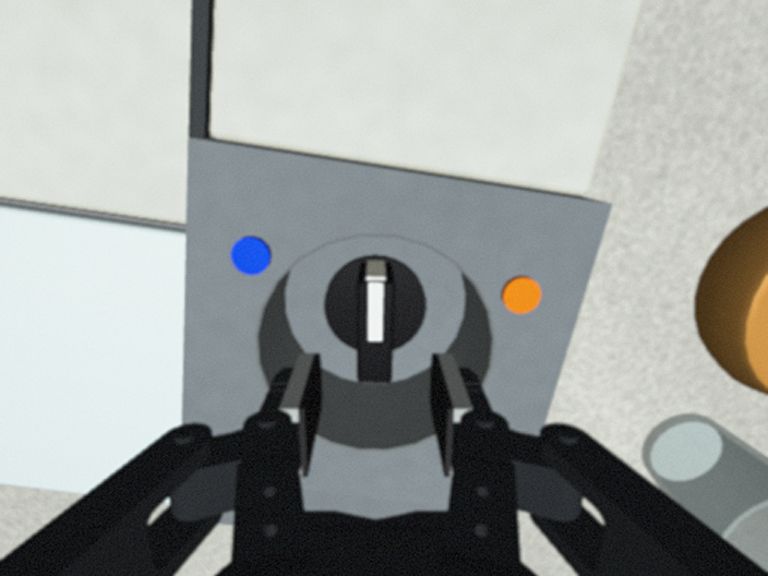

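Request:
{"name": "drive_tool", "arguments": {"plan": [[0.45, [0, 0, -0.025], 0], [0.45, [0, 0, -0.015], 0], [0.45, [0, 0, -0.01], 0], [0.45, [0, 0, 0], 0]]}}

```text
time: 27.72
ee_pos: [0.545, -0.2677, 0.0777]
tcp_rot: [-180.0, 0.0, 8.5]
wrist_force: [-0.3, 0.2, -0.3]
opening: 0.0387
```

Request:
{"name": "drive_tool", "arguments": {"plan": [[0.3, [0, 0, 0], 0], [0.1, [0, 0, 0], 0], [0.1, [0, 0, 0], 0], [0.1, [0, 0, 0], 0], [0.1, [0, 0, 0], 0]]}}

```text
time: 28.35
ee_pos: [0.5454, -0.2677, 0.0789]
tcp_rot: [180.0, -0.1, 8.5]
wrist_force: [-2.5, 2.8, 6.5]
opening: 0.0153
```

Gripped. Turn by +48.8° (toward blue, left).

Request:
{"name": "drive_tool", "arguments": {"plan": [[0.1, [0, 0, 0], 4], [0.1, [0, 0, 0], 8], [0.1, [0, 0, 0], 8], [0.1, [0, 0, 0], 8], [0.1, [0, 0, 0], 8], [0.1, [0, 0, 0], 8], [0.1, [0, 0, 0], 4.8], [0.1, [0, 0, 0], 0], [0.1, [0, 0, 0], 0]]}}

```text
time: 29.48
ee_pos: [0.5455, -0.2678, 0.0789]
tcp_rot: [179.9, -0.0, 57.3]
wrist_force: [-0.7, 2.2, 5.2]
opening: 0.0151
```

Request:
{"name": "drive_tool", "arguments": {"plan": [[0.3, [0, 0, 0], 0], [0.45, [0, 0, 0], 0], [0.45, [0, 0, 0], 0], [0.45, [0, 0, 0.03], 0], [0.45, [0, 0, 0.04], 0], [0.45, [-0.02, -0.02, 0.05], 0], [0.45, [-0.03, -0.03, 0.03], 0], [0.45, [0, 0, 0], 0], [0.45, [0, 0, 0], 0]]}}

```text
time: 30.6
ee_pos: [0.4951, -0.3177, 0.2272]
tcp_rot: [-180.0, -0.0, 57.2]
wrist_force: [0.6, -0.2, -0.2]
opening: 0.0386
```

```bash
python3 - <<'E'
from h import *
p,d,o=snap('wrist','w15'); print(o['ee_pos'],o['tcp_rot'],o['wrist_force'],o['opening'])
up('w15',0,0,512,384,1.5,'w15u')
E
```

```text
[ 0.49514788 -0.31773439  0.22716573] [-1.79964070e+02 -1.33614488e-02  5.72491195e+01] [ 0.57961996 -0.20541038 -0.19952789] 0.038580924581778635
```

View pics/w15u.png

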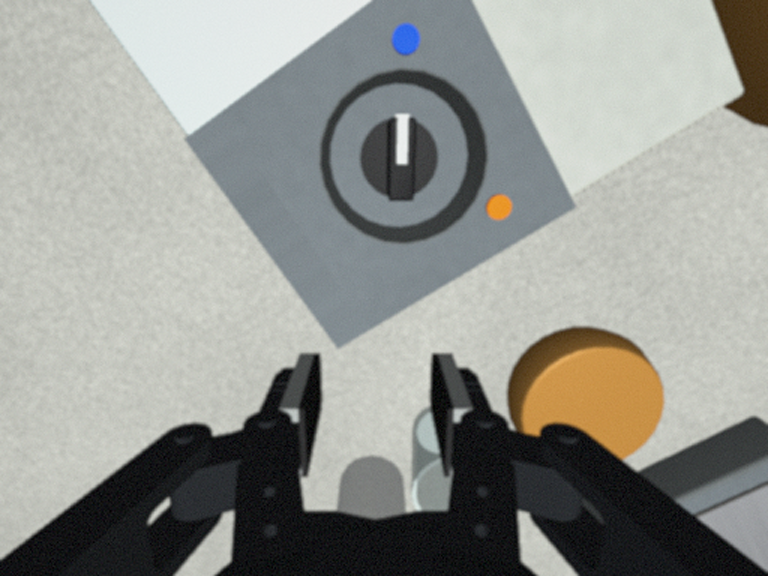

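```bash
python3 - <<'E'
from h import *
S=lambda l:[(a/1.5,b/1.5) for a,b in l]
a=w('wrist','w15',S([(403,115),(402,164)]),.0955);b=w('wrist','w15',S([(405,39),(500,207)]),.115);print(a,b)
v=a[0]-a[1];u=v[:2]/np.linalg.norm(v[:2]);print(np.degrees(np.arctan2(*u[::-1])))
ax=b.mean(0)[:2]-[.0324,0];print(ax,'err',np.linalg.norm(a[1][:2]+.06*u-b[0][:2]),np.linalg.norm(ax+.06*u-b[0][:2]))
snap('top','t16');up('t16',210,120,360,220,5,'t16u')
snap('scene','s16')
E
```

```text
[[ 0.55888023 -0.24706703  0.0955    ]
 [ 0.54412927 -0.26983634  0.0955    ]] [[ 0.57716158 -0.21720674  0.115     ]
 [ 0.57791733 -0.31857173  0.115     ]]
57.063042836276686
[ 0.54513946 -0.26788923] err 0.002309999618265161 0.0006837335100995669
```

View pics/t16u.png

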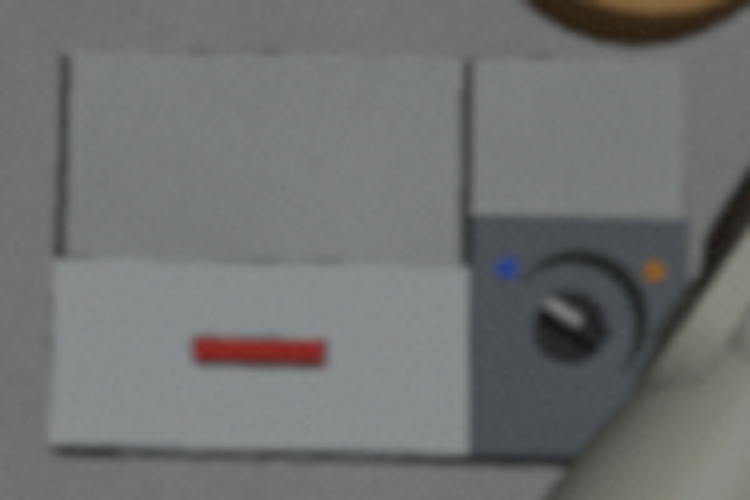

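View pics/s16.png

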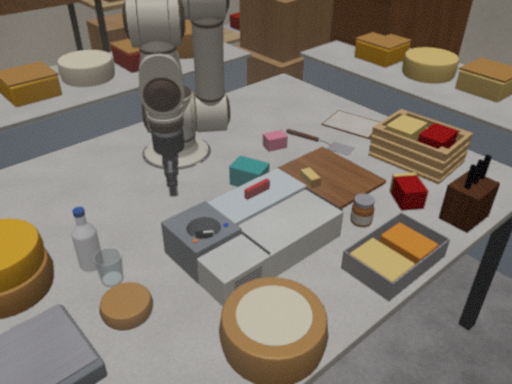

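```bash
python3 - <<'E'
from h import *
S=lambda l:[(210+a/5,120+b/5) for a,b in l]
print(w('top','t16',S([(194,339),(326,341),(326,365),(194,361)]),.1395).mean(0), w('top','t16',S([(54,258),(470,264),(469,455),(50,447)]),.1055))
E
```

```text
[ 0.51153964 -0.05097936  0.1395    ] [[ 0.57756819  0.09264259  0.1055    ]
 [ 0.57906496 -0.19391202  0.1055    ]
 [ 0.44740058 -0.19472614  0.1055    ]
 [ 0.44689571  0.09140414  0.1055    ]]
```

```bash
python3 - <<'E'
from h import *
up('w13',215,95,265,255,4,'a');up('w15',60,0,260,110,4,'b')
S=lambda l:[(a/1.5,b/1.5) for a,b in l]
print(w('wrist','w14',S([(100,217),(183,229)]),.1055), w('wrist','w14',S([(190,138),(608,204)]),.112))
E
```

```text
[[ 0.58167316 -0.15803878  0.1055    ]
 [ 0.58170033 -0.1887919   0.1055    ]] [[ 0.61513226 -0.19313781  0.112     ]
 [ 0.61472098 -0.34091677  0.112     ]]
```

View pics/a.png

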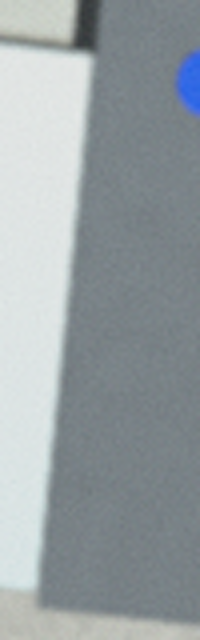

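View pics/b.png

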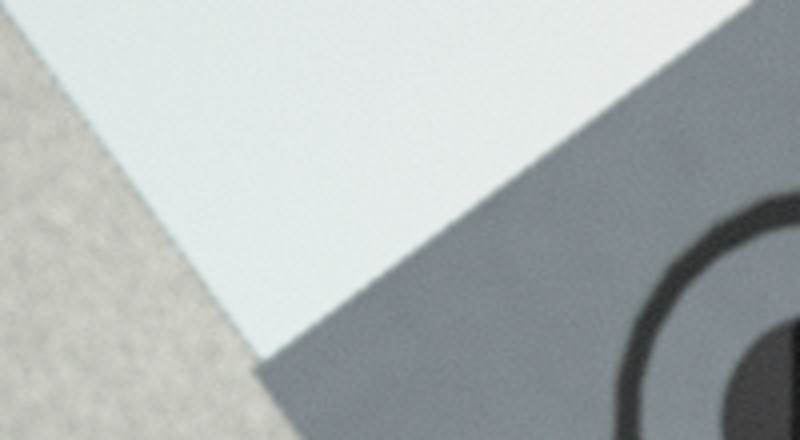

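```bash
python3 -c "
from h import *
print(monitor.get_obs()['time'],job.job_done())"
```

```text
the job is handed in; nothing more can be done
30.75 None
```

The job is handed in at 30.75 s. Both waxed cheeses are packed, the lid is shut and the dial points at the blue dot. No verdict was reported, so the results below are my own measurements.

- **Cheeses:** The red and yellow cheeses each lie on the liner of their own colour. Their top faces measured about 87 mm high, below the 94 mm rim. They sit within about 2 mm of each compartment's middle. I checked this before closing the lid and could not look again afterwards.
- **Lid:** My first grip on the handle was too high. It slipped off the top, and opening the fingers then pushed the lid about 10 mm back. I gripped lower and pulled to the end stop, where I felt 14.5 N. Later pictures put the lid within about 2 mm of fully shut. One rougher estimate from the top camera gave about 145 mm of travel, right at the limit, but the end-stop force and the edge measurements contradict it.
- **Dial:** The pointer measured 57.1° against a target of 57.3°. That puts the aim point about 1–2 mm from the blue dot.
- **Other things:** Nothing else looks moved in the last scene picture, and the arm is clear of everything.

One measurement disagreed with the description: with the fingers partly open, the tips looked about 6 mm behind the TCP, not 22 mm ahead. That is why the first handle grip was too high.

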